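Lay the housing down and clamp it

ROBOT

A 6-joint arm with a two-finger parallel gripper is mounted at the origin on the work surface. World frame = base frame: x ahead of the robot, y to its left, z up, the work surface at z = 0. Lengths are in mm, angles in rad, forces in N, time in s.
With the tool pointing down it reaches from about 350 to 775 mm from the base axis. Payload 7.3 kg.
Tool frame: the origin (TCP) lies on the mounting face of the last link; the fingertips stand 178 mm ahead of it and the grasp point (between the pads) lies 159 mm ahead of it (bot.grip_point_offset is the distance from the TCP to the grasp point, in mm); x points along the fingers, y is the direction in which the jaws open and shut, and the axes are right-handed (so a half turn about x gives the same grasp; the last joint's range is limited). The gripper opens to 92 mm and grips with 3 to 60 N. Pads are 19 mm wide; open, the fingers measure 130 mm over their backs; the gripper's body (75 mm by 190 mm) begins 47 mm behind the grasp point.
Start: joints at [-1.304, 0.342, 1.524, -0, 1.275, -0.146], TCP at [210.637, -480.895, 404.741] pointing down, gripper open.
Joint ranges: [-2.53, 2.53], [-0.77, 2.02], [0.04, 2.7], [-1, 4.14], [0.28, 2.66], [-3.11, 3.11]. Speed limits (rad/s): [2.57, 2.57, 3.14, 3.14, 3.14, 3.14].

INTERFACE

Orientations are given as [roll, pitch, yaw] about the fixed x, y, z axes, in that order (R = Rz(yaw) Ry(pitch) Rx(roll)).
In Python, from plant import bot gives the robot as it stands.
- The arm moves only by the tool arm_command, never from a script. Its argument "moves" is a list of rows, each a list of 5 numbers: the shift along the tool's x, y, z in cm, then the turn about the tool's x in degrees, then the opening, from 0 (shut) to 1 (fully open). A call has 1 to 10 rows; each row is the pose to reach, as a shift and turn from the pose measured when the call began, along the tool's axes at that moment; what a row does not reach only later rows make up. A row lasts 1/10 s, in which the tool goes at most 50 mm and 8.59 degrees, less where a joint would pass 70% of its speed; a pose out of reach is approached as far as the arm can. A call with a gripper value outside its range is refused whole. The fingers move at their own pace and stop on an object; the grip force is fixed at half the most. Time passes only in rows, so rows that repeat a pose let the fingers close. It gives the time, the measured TCP pose, the force and the opening at its end, in the units of the state.
- bot.get_obs(): the state, without advancing time (a new reading comes with each control period).
- bot.capture(name): name is "scene" or "top"; returns a dict with "frame" (384x512x3 uint8, blue, green, red), "K" (3x3 intrinsics, pixels), "k1" (the pictures are not rectified: a ray, as slopes to the right and down, at radius r is drawn at 1 + k1 r^2 times it, then the intrinsics apply), "origin" and "orientation" of the camera in the world. Camera axes: x right, y down, z forward; pixel columns grow to the right and rows downward; lengths in mm; the calibration is good to about 2 mm. A picture is of the moment at which its call begins. There is no depth.
- bot.close_job(): hands the job in, once; it reports no verdict.
The state is a dict: "time": time; "joint_positions": joint angles; "dq": joint speeds; "tau": joint torques, N m; "tool_pos": TCP position; "tcp_rot": TCP orientation; "contact_force": force on the tool from outside, world axes, zero at the start; "moment": the same for the moment, N m; "grip_width": finger opening in mm.
Only numpy, scipy, OpenCV 4.12 (cv2) and the standard library are available. Lean on these libraries where they do the work, as an engineer would, in place of code of your own. Each camera call takes 0.05 s, during which the arm holds its last target.

TASK

The white square housing stands on edge at one end of the assembly fixture. Push it over so that it lies flat on the fixture's green pad with its open side up, then push the red hold-down over and down until it rests on the housing's rim. Only push, never lift the housing off the fixture, and leave the round cover, the screwdriver and the tin where they are.

Things in the scene. Friction and masses are not known exactly. Their poses are not given: they have to be found in the camera images.
- fixture: Fixed aluminium plate 300 x 150 mm. Its x axis runs along it from the grey standing place (x -140 to -80 mm) over the green pad (x -77 to 77, 125 wide in y) to the hold-down's hinge (x 98). Grey and green tops are 14 mm above the bench. Dark hinge cheeks, x 86 to 110, y within 24 mm, rise to 72 mm above the bench. Origin on the bench under the pad's middle, z up.
- housing: White open box with a circuit board inside, 150 to 280 g, walls 4 mm. Starts on edge near fixture x -77 mm: 44 mm deep (its x), 100 wide (y), 110 tall (z). Origin: centre of the face it first stands on. Closed back at its x +22 mm, facing the pad; open side at x -22. Pushed at the top from the open side it tips about its lower back edge onto its back; its x then points down.
- housing_center (a point): Middle of the housing (55 mm up the housing's z axis from its origin); 22 mm above the pad when the housing lies on its back.
- housing_edge (a point): Middle of the housing's lower back edge, about which it tips; it stays at the level of the pad unless the housing is lifted.
- holddown (a joint): Angle of the red hold-down about its level hinge (along fixture y), rad: 0 = level, pointing to fixture -x and resting on the lying housing's rim; 1.57 = straight up; starts at 1.7 to 1.95, leaning back from the pad (stop 2.15). Stiff hinge: it stays where it is left and takes 1 to 3 N at its tip to move.
- holddown_hinge (a point): Middle of the hold-down's hinge axis, 63 mm above the bench, fixture x = 98 mm.
- holddown_tip (a point): Middle of the hold-down's free end, on its upper side (facing away from the pad when it stands up), 105 mm from the hinge. The hold-down is a T of red bar 10 mm thick: a stem 20 mm wide and, at the free end, a cross bar 120 mm long, 18 mm wide, parallel to the hinge.
- cover: Loose white round cover, 110 mm diameter, 22 mm high, lying beside the fixture. Bystander. Origin at the centre of its underside.
- screwdriver: Loose screwdriver with an orange handle, 180 mm long, lying beside the fixture. Bystander.
- tin: Loose small grey jar with a blue cap, 48 mm diameter, 50 mm high, beside the fixture. Bystander. Origin at the centre of its underside.
Things that resemble listed ones, but are neither listed nor needed, are in the scene too. Leave any orange or yellow look-alike of the housing alone.

How it is judged:
By the outcome, as a careful person would: the job done as asked, in the order asked, and still so for the second after the job is handed in, with the robot touching nothing.
It also fails if it takes over 51 s, if anything falls off the work surface, if the arm or the gripper's body presses on something with over 40 N, if the wrist force passes 120 N, or if a joint passes its speed limit or range.

## Working session

There is one attempt and no reset: what is moved stays moved. The work goes in short steps, Python scripts to look and compute and a tool call to move; the robot and the scene stay as the last step left them, time stands still between calls to the robot, and variables do not carry over. Pictures are saved under pics/ and viewed, and the job is handed in when it is done.

Besides the shell and the picture viewer there is one more tool, called after "Emit:" by a JSON object that holds its "fn" and its "kwargs", one argument or row to a line. arm_command: Moves the arm, as the interface text tells. Its arguments: {"type":"object","properties":{"moves":{"type":"array"}},"required":["moves"]}

```bash
ls; mkdir -p pics; python3 - <<'E'
from plant import bot
import cv2
print(bot.get_obs(), bot.grip_point_offset)
for n in("scene","top"):
    c=bot.capture(n); cv2.imwrite(f"pics/{n}0.png",c["frame"]); print(n,c["K"],c["k1"],c["origin"],c["orientation"])
E
```

```text
pics
{'time': 0.0, 'joint_positions': array([-1.30399183e+00,  3.42711581e-01,  1.52498187e+00, -2.13100465e-05,
        1.27538195e+00, -1.46017403e-01]), 'dq': array([-5.65302932e-04, -1.99045161e-03,  2.77822732e-03,  9.28869611e-05,
       -3.49742097e-03, -1.41951451e-03]), 'tau': array([ 8.46718194e-05, -4.31249428e+01, -2.44218224e+01,  7.16831814e-02,
        5.60270820e-02, -1.23723808e-04]), 'tool_pos': array([ 210.60379284, -480.76982919,  404.06280681]), 'tcp_rot': array([-1.70307139,  1.56931344,  1.85134938]), 'contact_force': array([0.19965924, 0.5681636 , 0.36127401]), 'moment': array([-0.04781344, -0.00907242,  0.0114395 ]), 'grip_width': 91.48452084372026} 159.20000000000002
scene [[366.88136877   0.         257.42433286]
 [  0.         366.88136877 190.76583327]
 [  0.           0.           1.        ]] -0.0343308121533136 [886.82409205 351.78371677 640.08355197] [-2.40041459  0.01431605  2.39810207]
top [[411.65100468   0.         255.10393483]
 [  0.         411.65100468 190.31142223]
 [  0.           0.           1.        ]] -0.06722334229180539 [492.5431011  -16.763349   858.91248419] [-3.06318779 -0.02624736 -1.57057508]
```

View pics/scene0.png

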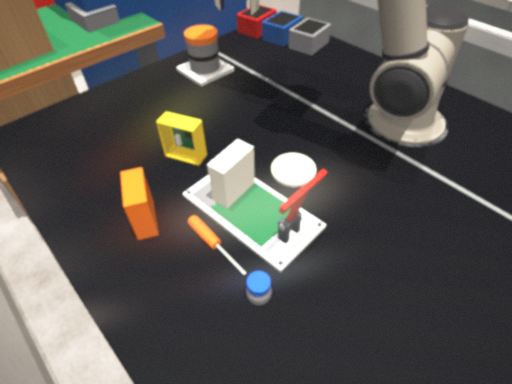

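View pics/top0.png

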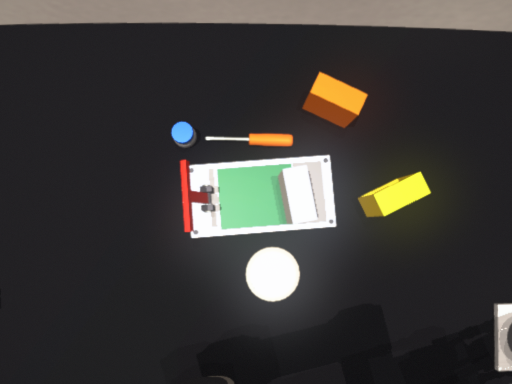

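The scene view shows the housing on edge near (232,175) and the hold-down near (300,195). In the top view the housing is at (300,195), the hold-down bar at (186,195), the plate corners at about (190,163) to (335,232), the cover at (272,274), the tin at (184,133) and the screwdriver at (250,140).

```bash
cat > h.py <<'E'
import numpy as np, cv2
from scipy.spatial.transform import Rotation as R
def rot(o): return R.from_euler('xyz',o).as_matrix()
def ray(c,px):
    p=np.asarray(px,float).reshape(-1,1,2)
    # x_d = x(1+k1 r^2)
    u=cv2.undistortPoints(p,c["K"],np.array([c["k1"],0,0,0.])).reshape(-1,2)
    return np.c_[u,np.ones(len(u))]@rot(c["orientation"]).T
def onz(c,px,z):
    d=ray(c,px);o=np.asarray(c["origin"]);return o+d*((z-o[2])/d[:,2])[:,None]
def proj(c,P):
    P=np.atleast_2d(np.asarray(P,float)); Rm=rot(c["orientation"])
    rv=cv2.Rodrigues(Rm.T)[0]; tv=-Rm.T@np.asarray(c["origin"])
    return cv2.projectPoints(P.reshape(-1,1,3),rv,tv,c["K"],np.array([c["k1"],0,0,0.]))[0].reshape(-1,2)
E
python3 - <<'E'
from plant import bot
from h import *
t=bot.capture("top");s=bot.capture("scene")
cv2.imwrite("pics/topz.png",cv2.resize(t["frame"][120:280,160:350],None,fx=4,fy=3.75,interpolation=cv2.INTER_CUBIC))
cv2.imwrite("pics/scz.png",cv2.resize(s["frame"][130:280,170:345],None,fx=4,fy=4,interpolation=cv2.INTER_CUBIC))
f=t["frame"];hsv=cv2.cvtColor(f,cv2.COLOR_BGR2HSV)
m=cv2.inRange(hsv,(50,80,40),(90,255,255));n,l,st,ce=cv2.connectedComponentsWithStats(m);i=1+np.argmax(st[1:,4]);print("green",st[i])
c=max(cv2.findContours((l==i).astype(np.uint8),0,2)[0],key=cv2.contourArea);b=cv2.boxPoints(cv2.minAreaRect(c));print(b,onz(t,b,14))
m=cv2.inRange(hsv,(0,120,60),(8,255,255))|cv2.inRange(hsv,(172,120,60),(180,255,255));m[:, 225:]=0
cs=max(cv2.findContours(m,0,2)[0],key=cv2.contourArea);print("red",cv2.boxPoints(cv2.minAreaRect(cs)))
E
```

```text
green [ 218  164   73   64 3648]
[[217.36043 169.04567]
 [289.9188  163.86293]
 [294.12183 222.70558]
 [221.56348 227.88832]] [[ 602.81193122   39.0262316    14.        ]
 [ 614.19920952 -111.22620566   14.        ]
 [ 492.39070186 -119.11785993   14.        ]
 [ 481.80616036   29.58445851   14.        ]]
red [[178.59766 159.16568]
 [204.26865 157.39526]
 [209.31244 230.53018]
 [183.64145 232.3006 ]]
```

View pics/topz.png

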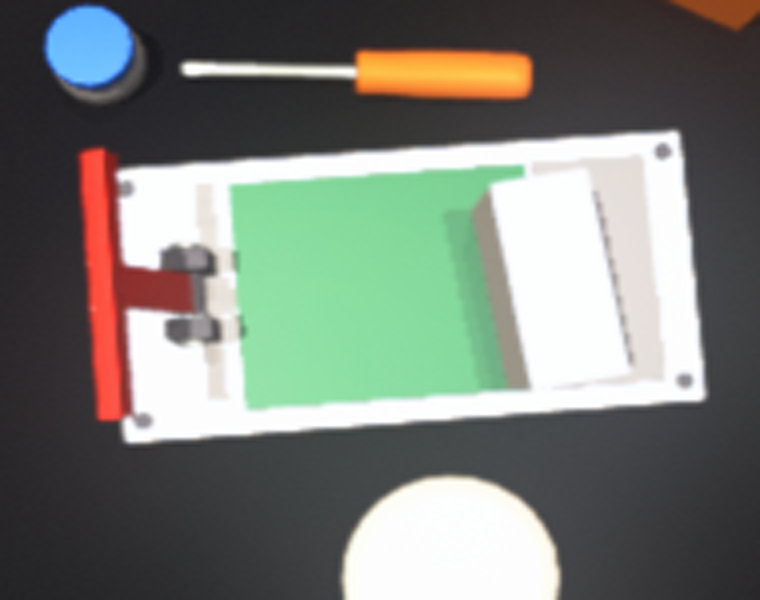

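View pics/scz.png

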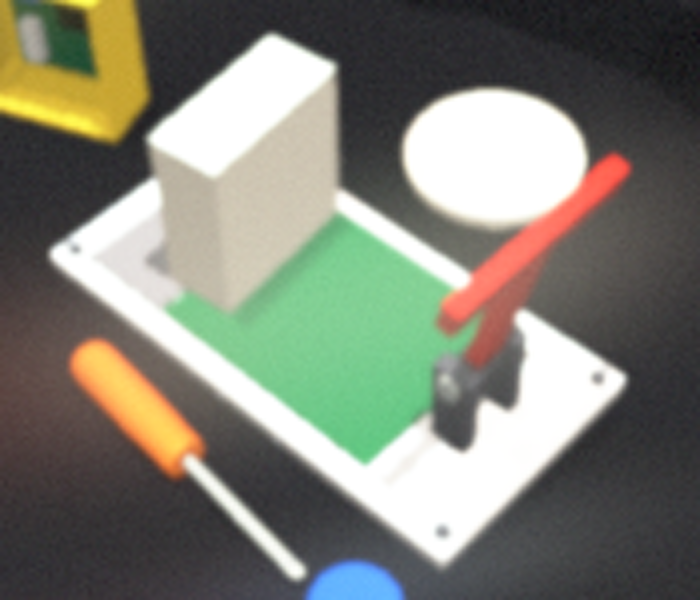

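The zooms show the plate's corners, the housing's top face (slightly yawed) and the red T leaning back. I'll turn these corners into positions.

```bash
python3 - <<'E'
from plant import bot
from h import *
t=bot.capture("top");s=bot.capture("scene")
T=lambda a:np.array(a,float)/[4,3.75]+[160-.4,120-.4]
S=lambda a:np.array(a,float)/4+[170-.4,130-.4]
pl=onz(t,T([(117,172),(680,131),(706,400),(126,442)]),12);print("plate top",pl.round(1))
ps=onz(s,S([(50,255),(443,563),(627,380)]),12);print("plate scene",ps.round(1))
h=onz(t,T([(490,188),(585,168),(632,372),(530,390)]),124);print("h top",h.round(1))
hs=onz(s,S([(148,140),(217,180),(337,68),(272,35)]),124);print("h scene",hs.round(1))
print("bottom back edge scene",onz(s,S([(235,312),(160,262)]),14).round(1))
g=onz(t,T([(232,185),(246,408)]),14);print("green hinge-side",g.round(1))
c=pl.mean(0);v=(pl[0]+pl[3]-pl[1]-pl[2])/2;print("c",c,"len",np.linalg.norm(v),"yaw",np.arctan2(v[1],v[0]))
e=[np.linalg.norm(h[i]-h[(i+1)%4]) for i in range(4)];print(e)
v=h[0]-h[1]+h[3]-h[2];w=h[0]-h[3]+h[1]-h[2];print("h c",h.mean(0),np.arctan2(v[1],v[0]),np.arctan2(w[1],w[0])-np.pi/2)
print("hs c",hs.mean(0))
# red cross bar triangulate: ends in both views, upper edge points
def tri(a,b):
    d1=ray(t,a)[0];d2=ray(s,b)[0];o1=np.array(t["origin"]);o2=np.array(s["origin"])
    A=np.c_[d1,-d2];x=np.linalg.lstsq(A,o2-o1,rcond=None)[0];p,q=o1+d1*x[0],o2+d2*x[1];return (p+q)/2,np.linalg.norm(p-q)
# far (+fx y?) ends
print(tri(T([(93,152)]),S([(442,322)])),tri(T([(110,416)]),S([(622,163)])))
# cover, tin, screwdriver
print("cover",onz(t,T([(450,584)]),22),"tin",onz(t,T([(90,46)]),50),"scr",onz(t,T([(183,68),(530,75)]),10))
E
```

```text
plate top [[ 610.4   98.2   12. ]
 [ 634.6 -195.    12. ]
 [ 484.9 -206.5   12. ]
 [ 462.2   91.8   12. ]]
plate scene [[ 636.8 -191.4   12. ]
 [ 613.5  106.9   12. ]
 [ 463.5   95.7   12. ]]
h top [[ 587.6  -84.7  124. ]
 [ 597.5 -127.8  124. ]
 [ 499.3 -148.1  124. ]
 [ 490.8 -102.2  124. ]]
h scene [[ 599.1 -125.9  124. ]
 [ 591.6  -79.   124. ]
 [ 491.2 -100.7  124. ]
 [ 498.5 -145.9  124. ]]
bottom back edge scene [[ 586.9  -83.2   14. ]
 [ 594.5 -141.6   14. ]]
green hinge-side [[603.   38.5  14. ]
 [480.8  30.5  14. ]]
c [548.02907926 -52.89303976  12.        ] len 296.69960263349424 yaw 1.6500854341999964
[np.float64(44.25299926429184), np.float64(100.2424578366791), np.float64(46.727080721993076), np.float64(98.36207231555295)]
h c [ 543.82796737 -115.70233326  124.        ] 1.7748142615260556 -1.37978658368765
hs c [ 545.07659674 -112.87738572  124.        ]
(array([599.00921294,  86.6857668 , 165.57206228]), np.float64(2.6501303369709373)) (array([478.8116382 ,  78.69198296, 171.97692832]), np.float64(1.70335353535481))
cover [[386.5065666  -73.02704201  22.        ]] tin [[672.55084758 107.48828095  50.        ]] scr [[ 669.14786416   64.90824465   10.        ]
 [ 666.15615364 -116.65034327   10.        ]]
```

```bash
cat >> h.py <<'E'
u=np.array([-.079,.997,0]);v=np.array([-.997,-.079,0]);O=np.array([548,-42.,0])
def fx(p): p=np.asarray(p,float)-O; return np.c_[np.atleast_2d(p)@u,np.atleast_2d(p)@v]
def go(bot,tip):  # tool-axis shift (cm) bringing fingertip centre to world tip
    o=bot.get_obs();M=rot(o["tcp_rot"]);return (M.T@(np.asarray(tip)-o["tool_pos"]-178*M[:,0])/10).round(2)
E
python3 - <<'E'
from plant import bot
from h import *
o=bot.get_obs();M=rot(o["tcp_rot"]);print(o["time"]);print(M.round(3))
yt=M[:,1]; print("tool y yaw",np.degrees(np.arctan2(yt[1],yt[0])),"v yaw",np.degrees(np.arctan2(v[1],v[0])))
for p in [(300,-400,226),(552,-172,226),(552,-172,108)]: print(p,go(bot,p))
t=bot.capture("top");hsv=cv2.cvtColor(t["frame"],cv2.COLOR_BGR2HSV)
m=cv2.inRange(hsv,(20,100,60),(35,255,255));c=max(cv2.findContours(m,0,2)[0],key=cv2.contourArea)
b=cv2.boxPoints(cv2.minAreaRect(c));print(b,onz(t,b,0).round(),onz(t,b,100).round())
E
```

```text
0.3
[[-0.     0.401 -0.916]
 [ 0.    -0.916 -0.401]
 [-1.    -0.    -0.   ]]
tool y yaw -66.34670594339285 v yaw -175.46947943389725
(300, -400, 226) [  0.05  -3.81 -11.43]
(552, -172, 226) [  0.06 -14.59 -43.66]
(552, -172, 108) [ 11.86 -14.58 -43.66]
[[356.00006 197.00002]
 [418.4001  165.8    ]
 [432.20007 193.40001]
 [369.80005 224.60002]] [[ 546. -253.    0.]
 [ 614. -390.    0.]
 [ 554. -419.    0.]
 [ 488. -281.    0.]] [[ 540. -225.  100.]
 [ 600. -347.  100.]
 [ 547. -372.  100.]
 [ 489. -250.  100.]]
```

Emit:
{"fn": "arm_command", "kwargs": {
  "moves": [
    [0,-1.5,-4.4,-7,0],
    [0,-2.9,-8.7,-14,0],
    [0,-4.4,-13.1,-21,0],
    [0,-5.8,-17.5,-28,0],
    [0,-7.3,-21.8,-35.5,0],
    [0,-8.7,-26.2,-42.5,0],
    [0,-10.2,-30.6,-49.5,0],
    [0,-11.7,-35,-56.5,0],
    [0,-13.1,-39.3,-64,0],
    [0,-14.6,-43.7,-71,0]
  ]
}}

```text
time: 1.35
tool_pos: [553.5, -170.3, 404.7]
tcp_rot: [1.591, 1.571, 0.107]
contact_force: [-0.0, -0.6, -0.4]
grip_width: 16.6
```

Emit:
{"fn": "arm_command", "kwargs": {
  "moves": [
    [0,0,0,0,0],
    [0,0,0,0,0]
  ]
}}

```text
time: 1.55
tool_pos: [554.0, -169.4, 404.2]
tcp_rot: [-1.718, 1.57, 3.082]
contact_force: [0.3, -0.0, -0.3]
grip_width: 2.0
```

```bash
python3 - <<'E'
from plant import bot
from h import *
o=bot.get_obs();M=rot(o["tcp_rot"]);print(o["time"],o["tool_pos"],o["contact_force"],o["grip_width"]);print(M.round(3))
for p in [(552,-172,108)]: print(p,go(bot,p))
print(o["joint_positions"])
E
```

```text
1.55 [ 553.95098075 -169.42775136  404.23288865] [ 0.28040234 -0.0035347  -0.28744383] 2.04415858865061
[[-0.001  0.996  0.088]
 [ 0.     0.088 -0.996]
 [-1.    -0.001 -0.   ]]
(552, -172, 108) [11.82 -0.19  0.24]
[-4.29020596e-01  4.42776894e-01  1.36961868e+00 -2.96954273e-04
  1.32994107e+00 -5.17025134e-01]
```

Emit:
{"fn": "arm_command", "kwargs": {
  "moves": [
    [4,0,0.3,0,0],
    [8,0,0.3,0,0],
    [11.8,0,0.3,0,0],
    [11.8,0,0.3,0,0]
  ]
}}

```text
time: 1.95
tool_pos: [551.7, -173.1, 281.6]
tcp_rot: [-2.031, 1.559, 2.767]
contact_force: [-0.4, -0.2, -0.2]
grip_width: 0.4
```

Emit:
{"fn": "arm_command", "kwargs": {
  "moves": [
    [0,0,-0.6,0,0],
    [0,0,-1.2,0,0],
    [0,0,-1.8,0,0],
    [0,0,-2.3,0,0],
    [0,0,-2.8,0,0],
    [0,0,-3.3,0,0],
    [0,0,-3.8,0,0]
  ]
}}

```text
time: 2.65
tool_pos: [548.4, -134.7, 282.0]
tcp_rot: [-2.032, 1.56, 2.765]
contact_force: [-0.5, -1.3, 0.0]
grip_width: 0.3
```

```bash
cat > look.py <<'E'
import sys
from plant import bot
from h import *
n=sys.argv[1]
t=bot.capture("top");s=bot.capture("scene")
a=cv2.resize(t["frame"][110:290,150:370],None,fx=3.5,fy=3.3);b=cv2.resize(s["frame"][90:290,160:360],None,fx=3,fy=3)
cv2.imwrite(f"pics/t{n}.png",a);cv2.imwrite(f"pics/s{n}.png",b)
o=bot.get_obs();print(o["time"],o["tool_pos"].round(1),o["contact_force"].round(1))
E
python3 look.py 1
```

```text
2.75 [ 548.4 -134.5  281.8] [-0.1 -0.9 -0.6]
```

View pics/s1.png

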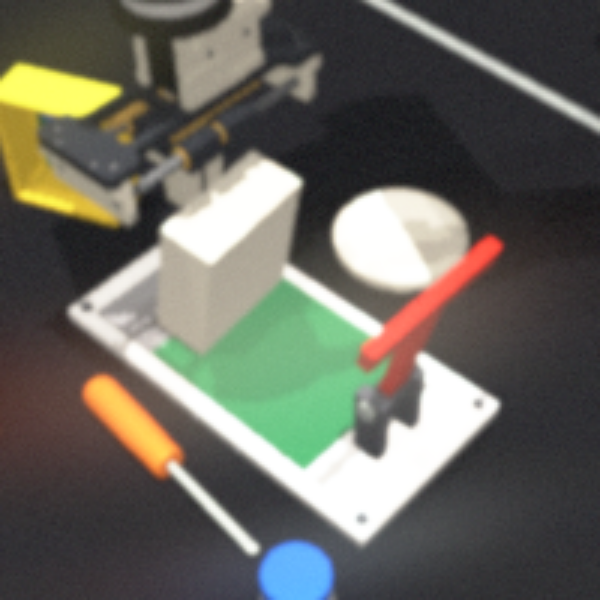

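The fingers (about (215,190)) are behind the housing's top edge and just touching, so I'll keep pushing.

Emit:
{"fn": "arm_command", "kwargs": {
  "moves": [
    [0,0,-0.5,0,0],
    [0,0,-1,0,0],
    [0,0,-1.5,0,0],
    [0,0,-2,0,0],
    [0,0,-2.3,0,0]
  ]
}}

```text
time: 3.25
tool_pos: [546.3, -111.0, 281.9]
tcp_rot: [-2.053, 1.559, 2.745]
contact_force: [-1.0, -0.3, 1.2]
grip_width: 0.6
```

```bash
python3 look.py 2
```

```text
3.35 [ 546.4 -111.1  281.9] [-0.2 -0.4  0.4]
```

View pics/s2.png

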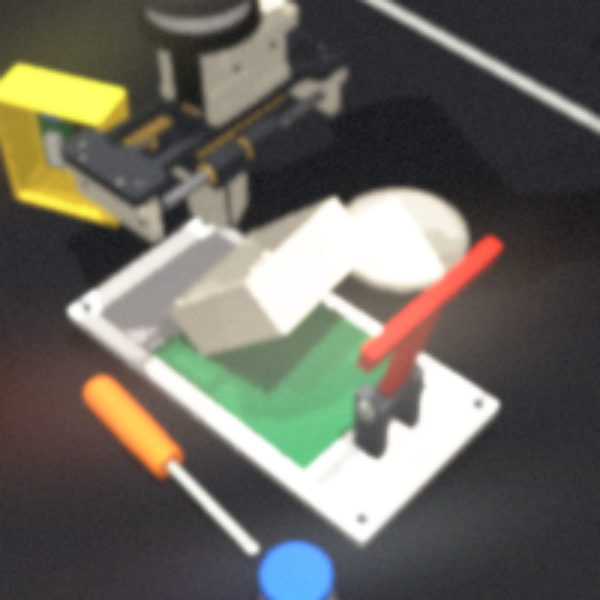

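The housing has passed its balance point and is falling. I'll wait, then raise the tool.

Emit:
{"fn": "arm_command", "kwargs": {
  "moves": [
    [0,0,0,0,0],
    [0,0,0,0,0],
    [0,0,0,0,0],
    [-1,0,3,0,0],
    [-4,0,7,0,0],
    [-7,0,10,0,0],
    [-8,0,10,0,0]
  ]
}}

```text
time: 4.05
tool_pos: [556.2, -214.9, 364.5]
tcp_rot: [-1.753, 1.565, 3.042]
contact_force: [0.6, 0.1, 0.7]
grip_width: 0.3
```

```bash
python3 look.py 3
```

```text
4.15 [ 555.9 -211.8  362.8] [ 0.3  0.7 -1. ]
```

View pics/s3.png

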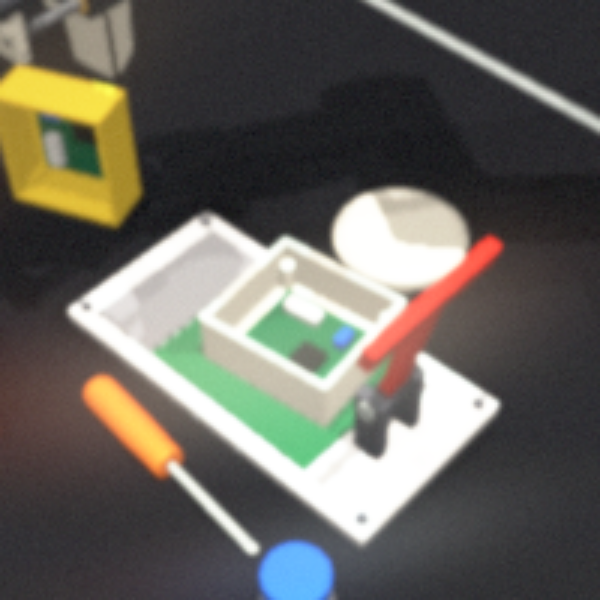

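View pics/t3.png

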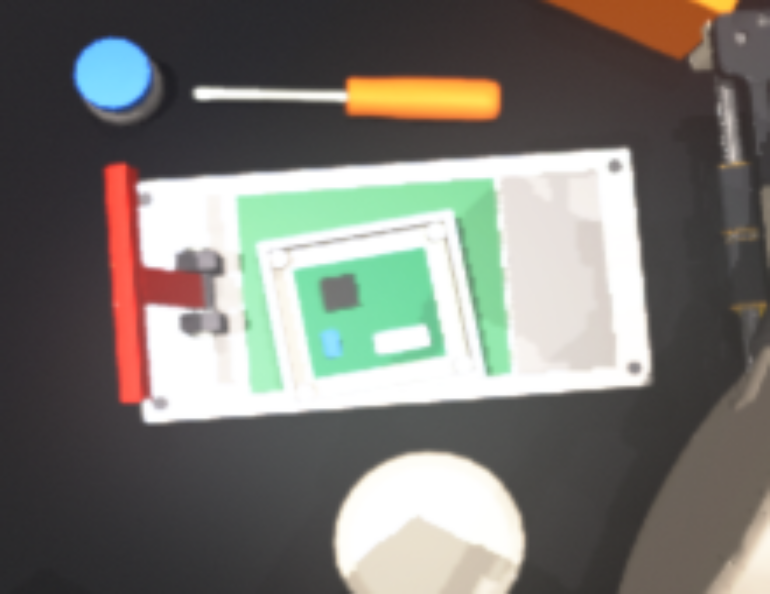

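The housing lies open side up. Its rim corners in the top zoom are (258,243), (455,211) and (489,378), so it is yawed and about 20 mm off towards the cover side.

```bash
python3 - <<'E'
from plant import bot
from h import *
t=bot.capture("top");s=bot.capture("scene")
T=lambda a:np.array(a,float)/[3.5,3.3]+[150-.4,110-.4]
S=lambda a:np.array(a,float)/3+[160-.4,90-.4]
a=onz(t,T([(258,243),(455,211),(489,378)]),58)
b=onz(s,S([(322,392),(202,315),(285,237),(406,298)]),58)
print(a.round(1),fx(a).round(1));print(b.round(1),fx(b).round(1))
for q in (a,b):
  w=q[1]-q[0]; print(np.arctan2(*(-(w@v),-(w@u))))
o=bot.get_obs();print(o["joint_positions"])
E
```

```text
[[ 569.2   24.3   58. ]
 [ 588.6  -85.9   58. ]
 [ 489.6 -104.4   58. ]] [[ 64.4 -26.4]
 [-46.9 -37. ]
 [-57.6  63.1]]
[[ 572.7   26.    58. ]
 [ 587.2  -82.6   58. ]
 [ 490.7 -100.9   58. ]
 [ 469.8    5.6   58. ]] [[ 65.8 -30. ]
 [-43.6 -35.8]
 [-54.2  61.8]
 [ 53.6  74.2]]
0.09538480789810096
0.053514478592231254
[-4.90586804e-01  5.07370543e-01  1.38731403e+00 -8.54679876e-04
  1.26060284e+00 -5.77085872e-01]
```

```bash
cat > tgt.py <<'E'
import sys
from plant import bot
from h import *
o=bot.get_obs();M=rot(o["tcp_rot"]);yt=M[:,1];tip=o["tool_pos"]+178*M[:,0]
print(o["time"],"tip",tip.round(1),"fix",fx(tip).round(1),"yaw err deg (turn +)",round(np.degrees(np.arctan2(yt[1],yt[0]))-4.53,2),"F",o["contact_force"].round(1))
for a in sys.argv[1:]:
    x,y,z=map(float,a.split(","));p=O+x*u+y*v;p[2]=z;print(a,go(bot,p))
E
python3 tgt.py 45,110,185 45,110,32 -40,110,32
```

```text
4.25 tip [ 553.3 -209.2  182.4] fix [[-167.2    7.9]] yaw err deg (turn +) 0.44 F [-0.4  0.1 -0.1]
45,110,185 [  0.   -10.05 -21.29]
45,110,32 [ 15.3   -9.87 -21.19]
-40,110,32 [ 15.24  -9.93 -12.69]
```

Emit:
{"fn": "arm_command", "kwargs": {
  "moves": [
    [0,-2.5,-4.5,0.4,0],
    [0,-5,-9,0.4,0],
    [0,-7.5,-13.5,0.4,0],
    [0,-10,-17.5,0.4,0],
    [0,-10,-21.2,0.4,0],
    [4,-10,-21.2,0.4,0],
    [8,-10,-21.2,0.4,0],
    [12,-10,-21.2,0.4,0],
    [15.2,-10,-21.2,0.4,0],
    [15.2,-10,-21.2,0.4,0]
  ]
}}

```text
time: 5.25
tool_pos: [433.2, -5.6, 207.1]
tcp_rot: [-1.979, 1.546, 2.814]
contact_force: [0.2, 0.2, 1.3]
grip_width: 0.4
```

Emit:
{"fn": "arm_command", "kwargs": {
  "moves": [
    [0,0,0,0,0],
    [0,0,0,0,0]
  ]
}}

```text
time: 5.45
tool_pos: [433.1, -5.1, 207.8]
tcp_rot: [-1.982, 1.547, 2.813]
contact_force: [0.4, 0.5, 1.2]
grip_width: 0.0
```

```bash
python3 tgt.py 45,69,32; python3 look.py 4
```

```text
5.45 tip [429.   -3.7  29.9] fix [[ 47.5 115.6]] yaw err deg (turn +) 0.18 F [0.4 0.5 1.2]
45,69,32 [-0.32  4.65  0.26]
5.55 [433.5  -5.5 208.4] [ 1.1 -0.1  0.2]
```

View pics/s4.png

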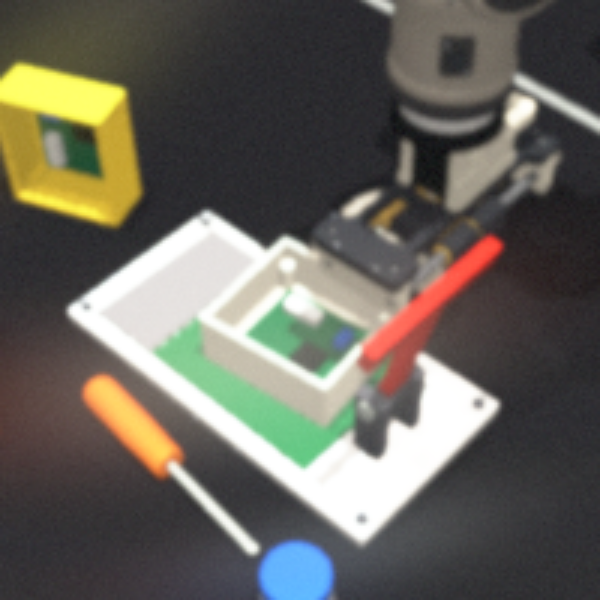

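The gripper is down beside the housing on the cover side, clear of the hold-down. Next I push across the fixture.

Emit:
{"fn": "arm_command", "kwargs": {
  "moves": [
    [-0.2,0.8,0.2,0,0],
    [-0.2,1.6,0.2,0,0],
    [-0.2,2.2,0.2,0,0],
    [-0.2,2.7,0.2,0,0],
    [-0.2,3.2,0.2,0,0],
    [-0.2,3.7,0.2,0,0],
    [-0.2,4.2,0.2,0,0],
    [-0.2,4.6,0.2,0,0],
    [-0.2,4.6,0.2,0,0]
  ]
}}

```text
time: 6.45
tool_pos: [480.2, -3.7, 209.4]
tcp_rot: [-2.003, 1.55, 2.791]
contact_force: [-0.5, 0.2, -0.7]
grip_width: 0.7
```

```bash
python3 tgt.py 45,69,32 45,85,32 -35,85,32 -35,69,32; python3 look.py 5
```

```text
6.45 tip [476.7  -2.4  31.4] fix [[45.1 67.9]] yaw err deg (turn +) 0.16 F [-0.5  0.2 -0.7]
45,69,32 [-0.05 -0.11  0.01]
45,85,32 [-0.02 -1.71  0.  ]
-35,85,32 [-0.09 -1.73  8.  ]
-35,69,32 [-0.12 -0.13  8.01]
6.55 [479.8  -3.8 209.4] [ 0.3  0.8 -0.1]
```

View pics/t5.png

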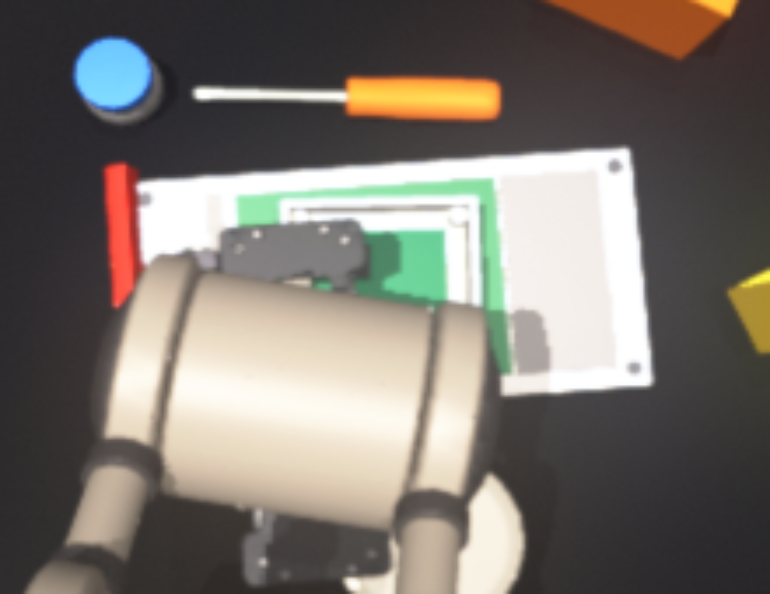

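View pics/s5.png

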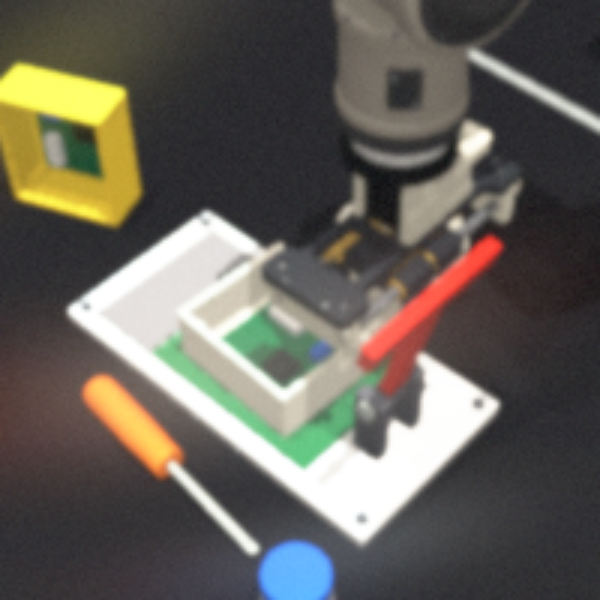

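The rim's far edge now runs (282,200) to (480,196), slightly over-rotated. I'll push the other end to the same line.

Emit:
{"fn": "arm_command", "kwargs": {
  "moves": [
    [0,-0.8,0,0,0],
    [0,-1.7,0,0,0],
    [0,-1.7,4,0,0],
    [0,-1.7,8,0,0],
    [0,-1.2,8,0,0],
    [0,-0.9,8,0,0],
    [0,-0.5,8,0,0],
    [0,-0.1,8,0,0],
    [0,-0.1,8,0,0]
  ]
}}

```text
time: 7.45
tool_pos: [485.6, -82.6, 208.7]
tcp_rot: [-2.001, 1.55, 2.795]
contact_force: [0.8, 0.3, -0.0]
grip_width: 0.2
```

```bash
python3 tgt.py -35,69,32 -35,100,32 -35,100,180; python3 look.py 6
```

```text
7.45 tip [482.1 -81.3  30.7] fix [[-34.   68.8]] yaw err deg (turn +) 0.25 F [ 0.8  0.3 -0. ]
-35,69,32 [-0.13 -0.02  0.1 ]
-35,100,32 [-0.07 -3.12  0.09]
-35,100,180 [-14.86  -3.41  -0.04]
7.55 [485.4 -82.8 208.7] [ 0.2  0.1 -0.3]
```

View pics/s6.png

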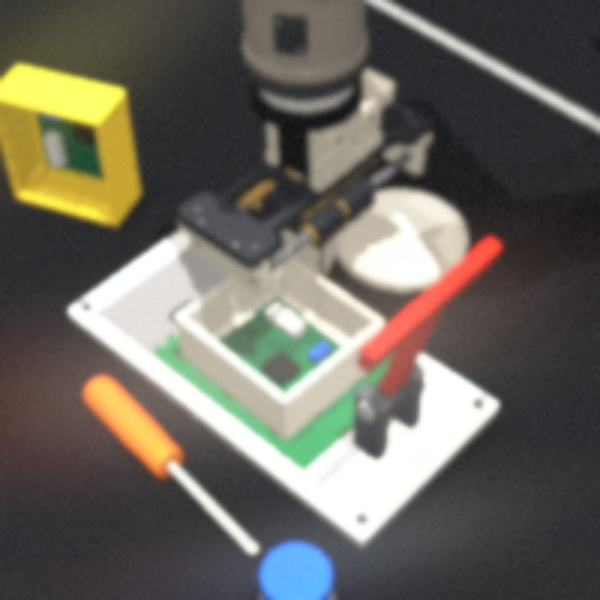

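View pics/t6.png

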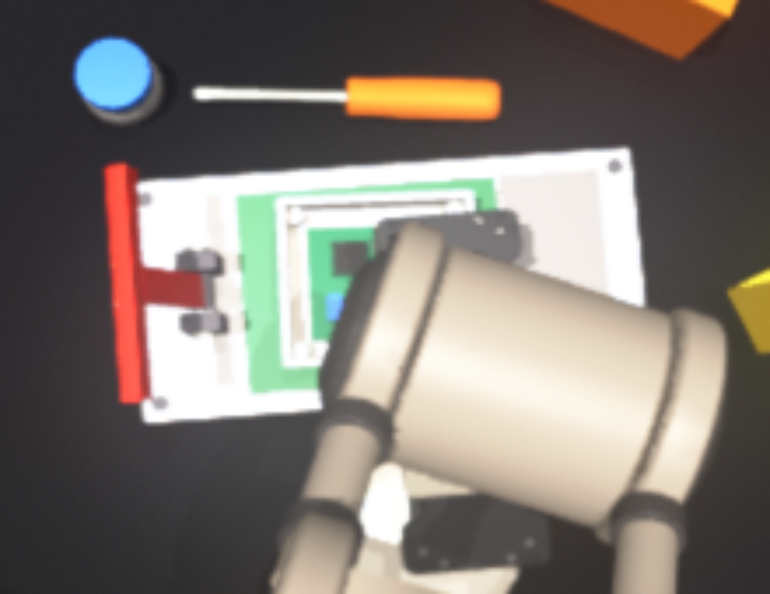

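The housing is now nearly square and centred, with rim corners at (277,200), (474,189) and (283,367).

```bash
python3 - <<'E'
from plant import bot
from h import *
t=bot.capture("top");s=bot.capture("scene")
T=lambda a:np.array(a,float)/[3.5,3.3]+[150-.4,110-.4]
S=lambda a:np.array(a,float)/3+[160-.4,90-.4]
a=onz(t,T([(277,200),(474,189),(283,367)]),58)
b=onz(s,S([(285,407),(178,318),(388,318)]),58)
for q in (a,b):
  print(fx(q).round(1),"c",fx((q[1]+q[2])/2).round(1)); w=q[0]-q[1]; print("yaw",np.arctan2(w@v,w@u))
E
```

```text
[[ 52.  -51.1]
 [-58.7 -49.4]
 [ 56.   47.7]] c [[-1.4 -0.8]]
yaw -0.015793039924113187
[[ 56.1 -55.7]
 [-54.2 -49.3]
 [ 56.3  50.6]] c [[1.1 0.7]]
yaw -0.058250467001504894
```

Emit:
{"fn": "arm_command", "kwargs": {
  "moves": [
    [0,-1.2,0,0,0],
    [-4,-1.5,0,0,0],
    [-9,-1.5,0,0,0],
    [-14,-1.5,0,0,0],
    [-19,-1.5,0,0,0],
    [-22,-1.5,0,0,0],
    [-22,-1.5,0,0,0]
  ]
}}

```text
time: 8.35
tool_pos: [475.1, -86.0, 433.6]
tcp_rot: [-2.01, 1.559, 2.785]
contact_force: [0.1, 0.5, 0.1]
grip_width: 0.4
```

```bash
python3 tgt.py 175,0,250 175,0,135; python3 - <<'E'
from plant import bot
print(bot.get_obs()["joint_positions"])
E
```

```text
8.35 tip [473.1 -85.2 255.6] fix [[-37.2  78.1]] yaw err deg (turn +) 0.2 F [0.1 0.5 0.1]
175,0,250 [  0.59   7.89 -21.19]
175,0,135 [ 12.09   8.01 -21.13]
[-3.37973082e-01  2.44570005e-01  1.58005057e+00  2.30155149e-04
  1.32866876e+00 -4.20620954e-01]
```

Emit:
{"fn": "arm_command", "kwargs": {
  "moves": [
    [0,1.6,-4.3,0,0],
    [0,3.2,-8.6,0,0],
    [0,4.8,-12.9,0,0],
    [0,6.4,-17,0,0],
    [0,8,-21.2,0,0],
    [4,8,-21.2,0,0],
    [8,8,-21.2,0,0],
    [12,8,-21.2,0,0],
    [12,8,-21.2,0,0]
  ]
}}

```text
time: 9.25
tool_pos: [533.9, 132.4, 307.9]
tcp_rot: [-1.769, 1.547, 3.026]
contact_force: [-0.4, -0.4, -0.5]
grip_width: 0.6
```

```bash
python3 tgt.py 140,0,135 60,0,135; python3 look.py 7
```

```text
9.25 tip [529.7 132.9 129.9] fix [[175.9   4.5]] yaw err deg (turn +) 0.23 F [-0.4 -0.4 -0.5]
140,0,135 [-0.53  0.42  3.58]
60,0,135 [-0.57  0.39 11.58]
9.35 [536.  132.5 313.7] [ 0.3 -0.4  1.2]
```

View pics/s7.png

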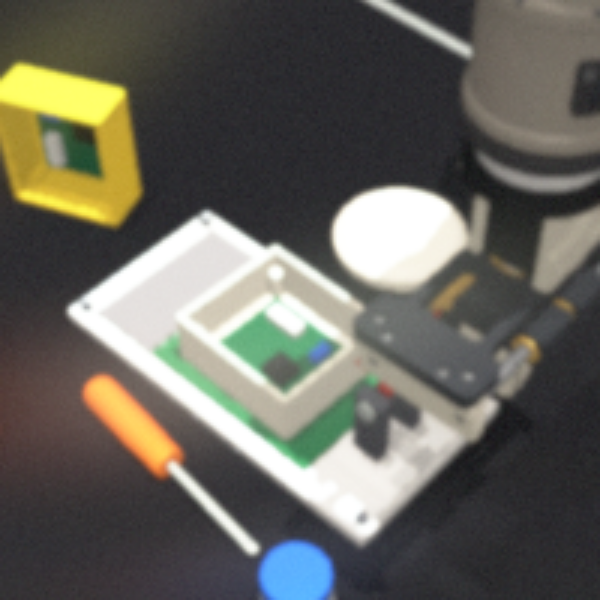

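View pics/t7.png

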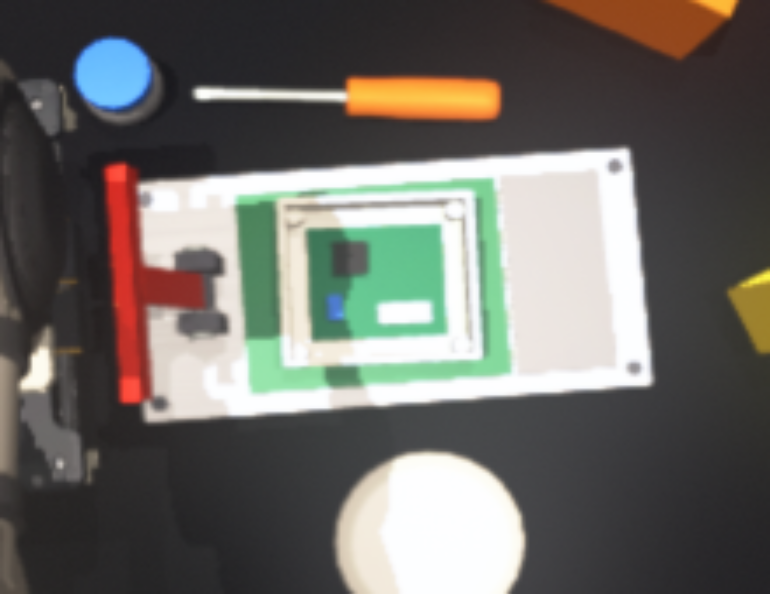

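The gripper is behind the red bar (top zoom x≈120) and the housing sits square on the pad. Now I push the hold-down forward.

Emit:
{"fn": "arm_command", "kwargs": {
  "moves": [
    [0,0.4,1.8,0,0],
    [0,0.4,3.5,0,0],
    [0,0.4,4.7,0,0],
    [0,0.4,5.9,0,0],
    [0,0.4,7.1,0,0],
    [0,0.4,8.3,0,0],
    [0,0.4,9.5,0,0],
    [0,0.4,10.6,0,0],
    [0,0.4,11.6,0,0],
    [0,0.4,11.6,0,0]
  ]
}}

```text
time: 10.35
tool_pos: [549.7, 15.8, 313.0]
tcp_rot: [-1.908, 1.557, 2.886]
contact_force: [-0.2, 0.3, -0.2]
grip_width: 0.1
```

```bash
python3 tgt.py 47,0,133 34,0,119 25,0,103 19,0,86 16,0,68; python3 look.py 8
```

```text
10.35 tip [547.4  16.4 135. ] fix [[58.2 -4.1]] yaw err deg (turn +) 0.13 F [-0.2  0.3 -0.2]
47,0,133 [ 0.2  -0.41  1.12]
34,0,119 [ 1.59 -0.39  2.43]
25,0,103 [ 3.19 -0.37  3.33]
19,0,86 [ 4.88 -0.35  3.94]
16,0,68 [ 6.68 -0.33  4.25]
10.45 [549.6  16.9 313. ] [0.6 0.2 1.2]
```

View pics/s8.png

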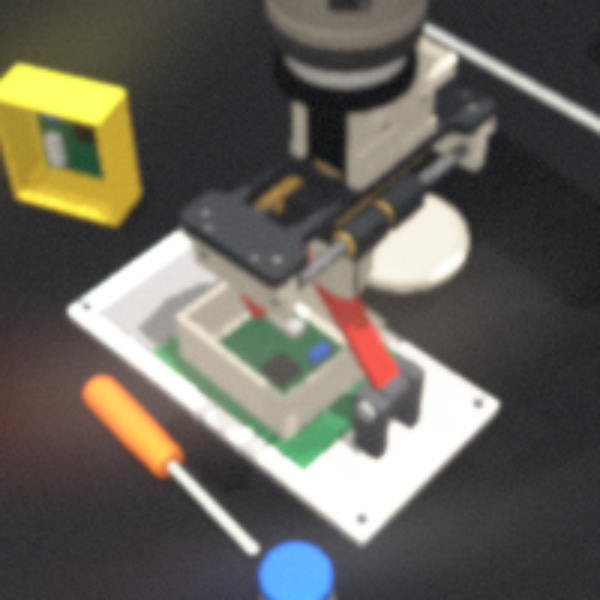

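The stem now leans forward at about 45 to 55°, so I'll follow the arc down.

Emit:
{"fn": "arm_command", "kwargs": {
  "moves": [
    [0.2,-0.4,1.1,0,0],
    [0.9,-0.4,1.8,0,0],
    [1.6,-0.4,2.4,0,0],
    [2.4,-0.4,2.9,0,0],
    [3.2,-0.4,3.3,0,0],
    [4,-0.4,3.7,0,0],
    [4.9,-0.4,3.9,0,0],
    [5.7,-0.4,4.1,0,0],
    [6.4,-0.4,4.2,0,0],
    [6.6,-0.4,4.2,0,0]
  ]
}}

```text
time: 11.45
tool_pos: [548.0, -25.1, 246.2]
tcp_rot: [-1.921, 1.556, 2.874]
contact_force: [-4.7, -0.3, 11.5]
grip_width: 0.4
```

```bash
python3 tgt.py 16,0,68; python3 look.py 9
```

```text
11.45 tip [545.4 -24.4  68.2] fix [[17.8  1.2]] yaw err deg (turn +) 0.17 F [-4.7 -0.3 11.5]
16,0,68 [0.02 0.12 0.18]
11.55 [548.1 -25.  246.7] [ 0.2 -0.4  0.2]
```

View pics/s9.png

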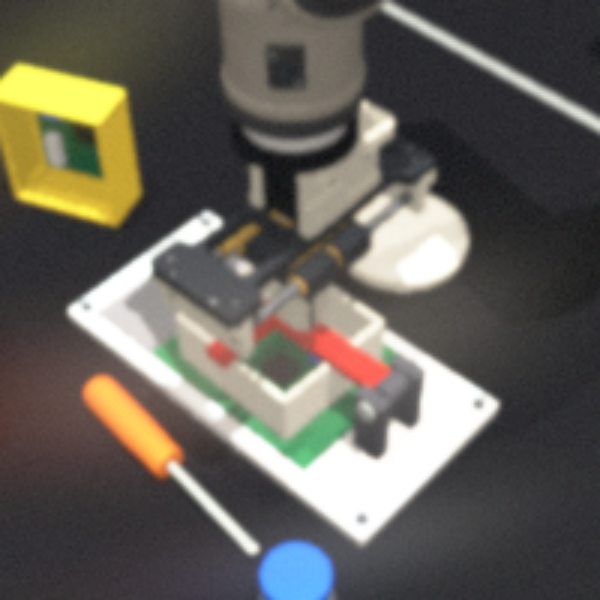

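The bar looks level, with its end at (220,352) on the rim. I'll press a little more to be sure it is seated.

Emit:
{"fn": "arm_command", "kwargs": {
  "moves": [
    [0.2,0,0,0,0],
    [0.4,0,0,0,0],
    [0.4,0,0,0,0]
  ]
}}

```text
time: 11.85
tool_pos: [548.1, -24.8, 246.0]
tcp_rot: [-1.932, 1.559, 2.863]
contact_force: [-9.7, 0.9, 26.2]
grip_width: 0.2
```

Emit:
{"fn": "arm_command", "kwargs": {
  "moves": [
    [0.2,0,0,0,0],
    [0.3,0,0,0,0]
  ]
}}

```text
time: 12.05
tool_pos: [547.8, -24.7, 246.0]
tcp_rot: [-1.906, 1.561, 2.889]
contact_force: [-10.2, 1.3, 31.1]
grip_width: 0.3
```

Firm stop: z holds at 246 while the force rises to 31 N. I'll retract upward and check.

Emit:
{"fn": "arm_command", "kwargs": {
  "moves": [
    [-1,0,0,0,0],
    [-4,0,0,0,0],
    [-9,0,0,0,0],
    [-14,0,0,0,0],
    [-18,0,3,0,0],
    [-18,0,8,0,0],
    [-18,0,13,0,0],
    [-18,0,18,0,0],
    [-18,0,22,0,0],
    [-18,0,22,0,0]
  ]
}}

```text
time: 13.05
tool_pos: [567.5, -249.2, 424.5]
tcp_rot: [-1.747, 1.561, 3.044]
contact_force: [0.4, 0.1, -0.3]
grip_width: 0.4
```

```bash
python3 tgt.py; python3 look.py 10
```

```text
13.05 tip [ 565.7 -249.   246.5] fix [[-207.8   -1.3]] yaw err deg (turn +) -0.06 F [ 0.4  0.1 -0.3]
13.15 [ 567.7 -245.   424.9] [-0.4  1.1  0.3]
```

View pics/s10.png

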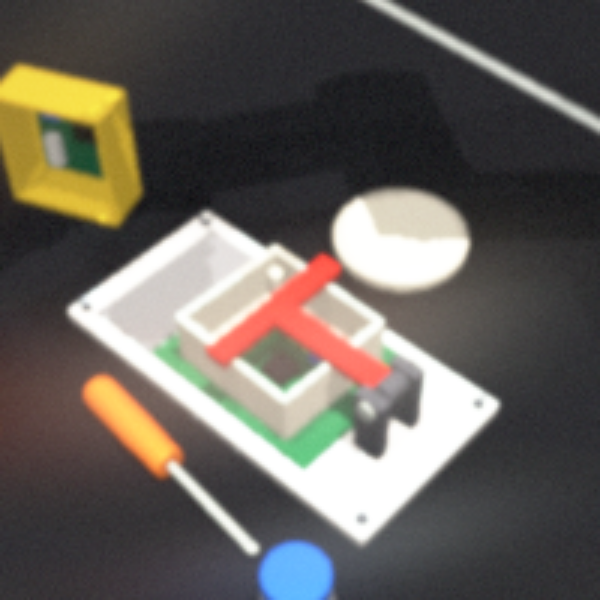

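View pics/t10.png

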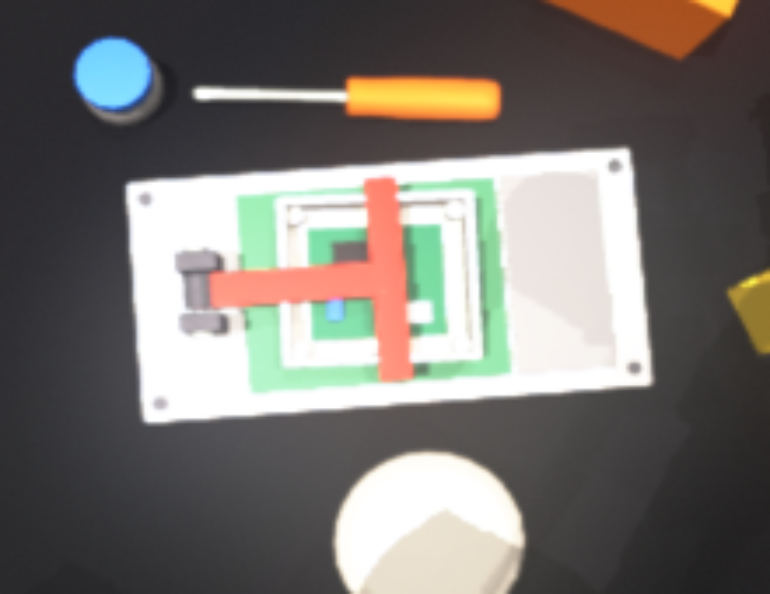

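The red T lies across both housing walls (cross bar (380,180) to (397,380) in the top view), and the cover, tin and screwdriver are unmoved. One height check on the bar, then I hand in.

```bash
python3 - <<'E'
from plant import bot
from h import *
t=bot.capture("top");s=bot.capture("scene")
T=lambda a:np.array(a,float)/[3.5,3.3]+[150-.4,110-.4]
S=lambda a:np.array(a,float)/3+[160-.4,90-.4]
def tri(a,b):
    d1=ray(t,a)[0];d2=ray(s,b)[0];o1=np.array(t["origin"]);o2=np.array(s["origin"])
    x=np.linalg.lstsq(np.c_[d1,-d2],o2-o1,rcond=None)[0];return (o1+d1*x[0]+o2+d2*x[1])/2
for a,b in [((395,180),(210,352)),((411,380),(322,254))]:
    p=tri(T([a]),S([b]));print(p.round(1),fx(p).round(1))
print(bot.get_obs()["contact_force"].round(1)); bot.close_job()
E
```

```text
[606.3 -51.6  59.7] [[-14.2 -57.3]]
[489.  -60.9  67.5] [[-14.2  60.3]]
[0.9 0.2 0.1]
the job is handed in; nothing more can be done
```

I tipped the housing onto its back, and it now lies flat on the green pad with its open side up. The red hold-down is down on its rim, and I handed the job in at about 13 s of the 51 s allowed.

- **Housing:** it fell about 18 mm off-centre and slightly yawed. I made two pushes on its side to square it. Its centre is now within about 1.5 mm of the pad's middle. The two cameras disagree on the remaining yaw: -0.016 rad from one and -0.058 rad from the other.
- **Hold-down:** I pushed it over and down until it met a firm stop, reaching 31 N with no further travel. Both cameras then showed the cross bar lying across both housing walls.
- **Bar height:** my last check put its two ends at 60 mm and 67 mm, where about 68 mm is expected. The 60 mm end disagrees by 8 mm. I put that down to my reading of that corner in the blurred images, but I did not recheck it.
- **Everything else:** the cover, tin and screwdriver look unmoved in both views, though I did not re-measure them. The robot was clear of everything when I handed in.

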